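# Fill the bottle carrier and lift it level

### The job

Take the small white bottle out of the divided bin and stand it fully down in the empty well of the two-bottle carrier, then let go of it. Then take the carrier by its handle and lift it without tipping until its underside is well over 10 cm above the worktop, keeping both bottles seated in their wells. Finish while still holding it there by the handle, steady and level, with everything else on the worktop and in the bin left where it was.

Things in the scene. Friction and masses are not known exactly. Their poses are not given: they have to be found in the camera images.
- bottle: small white screw-cap bottle (round, 29 mm diameter, 52 mm tall, about 50 g; body 29 mm wide up to its shoulder, cap narrower on top), standing upright in one of the three compartments of the bin; origin at the centre of its underside, z up its axis
- bin: fixed open grey bin, 192 x 68 mm and 24 mm high, floor and walls 4 mm thick, two dividers (as high as the walls) make three compartments in a row along its own x, centres about 62 mm apart; origin at the centre of its underside. One compartment holds the bottle, one a screw cap, one a syringe filter; which is which varies
- carrier: loose two-bottle carrier, about 0.3 kg: grey metal base block 148 mm (its x) x 62 mm (its y) x 20 mm high with two round wells 34 mm wide and 14 mm deep, centred 50 mm either side of its middle along x; handle across the middle. Origin at the centre of its underside, z up
- handle: handle fixed on the carrier (same origin and axes as the carrier): two thin posts 40 mm apart carry a grey grip bar 14 mm thick (carrier x), 52 mm long (carrier y), 24 mm high, spanning heights 74 to 98 mm above the carrier's underside
- grip (a point): centre of the handle's grip bar, 86 mm above the carrier's underside; its x axis is the bar's 14 mm thickness, to be pinched along x
- empty_well (a point): centre of the floor of the carrier's empty well (at carrier x = +50 mm, 6 mm above its underside, 14 mm below the rim); bottle goes here
- full_well (a point): centre of the floor of the carrier's other well (carrier x = -50 mm), in which the second bottle stands
- spare: second bottle, the same as the first, already standing in the carrier's full well; its top is 58 mm above the carrier's underside; origin at the centre of its underside
- screw_cap: loose black bottle cap, 37 mm diameter, 24 mm high, in the bin; origin at the centre of its underside; bystander
- filter: loose pale disc-shaped syringe filter, 25 mm diameter, 13 mm high, in the bin; bystander
- timer: white bench timer, 43 x 62 x 58 mm; bystander; origin at the centre of its underside
- label_tape: roll of label tape lying flat, 77 mm diameter, 19 mm high; bystander
- reagent: brown reagent bottle, 52 mm diameter, 98 mm tall; bystander
- beaker: small glass beaker, 47 mm diameter, 58 mm tall; bystander
- marker: black marker pen lying flat, 12 x 140 mm; bystander

How it is judged:
By the outcome, as a careful person would: the job done as asked, in the order asked, and still so for the second after the job is handed in, while the arm keeps its last pose, push and grip.
It also fails if it takes over 54 s, if anything falls off the work surface, if the arm or the gripper's body presses on something with over 40 N, if the wrist force passes 120 N, or if a joint passes its speed limit or range.

### The arm

A 6-joint arm with a two-finger parallel gripper is mounted at the origin on a cart in front of the work surface, level with it; the furniture and walls round the work are solid. World frame = base frame: x ahead of the robot, y to its left, z up, the work surface at z = 0. Lengths are in m, angles in rad, forces in N, time in s.
With the tool pointing down it reaches from about 0.3 to 0.95 m from the base axis. Payload 3.1 kg.
Tool frame: the origin (TCP) lies midway between the tips of the shut fingers; the grasp point (between the pads) lies 19 mm behind it; z points along the fingers, y is the line along which they close (so a half turn about z gives the same grasp; the last joint's range is limited). The gripper opens to 85 mm and grips with 20 to 120 N. Pads are 22 mm wide; open, the fingers measure 114 mm over their backs; the gripper's body (76 mm by 85 mm) begins 54 mm behind the grasp point. The pads swing forward as they close: fully open they stand 13 mm farther back than shut.
Start: joints at [-1.351, 0.308, 1.634, -0, 1.2, -0.07], TCP at [0.179, -0.599, 0.231] pointing down, gripper open.
Joint ranges: [-3.06, 3.06], [-0.79, 1.96], [0.05, 2.63], [-1.19, 4.34], [0.05, 2.64], [-2.94, 2.94]. Speed limits (rad/s): [2.79, 2.79, 3.14, 3.14, 3.14, 3.14].

### API

Orientations are given as a unit quaternion [x, y, z, w].
In Python, from cell import manip gives the robot as it stands.
- The arm moves only by the tool arm_command, never from a script. Its argument "rows" is text: rows parted by semicolons, each of 7 numbers parted by spaces: the shift along the tool's x, y, z in mm, then the turn, a rotation vector about the tool's x, y, z in rad, then the opening, from 0 (shut) to 1 (fully open). A call has 1 to 10 rows; each row shifts and turns the commanded pose from where the row before left it, along the tool's axes as they then stand; what a row does not reach is not made up. A row lasts 1/8 s, in which the tool goes at most 62.5 mm and 10.7 degrees, less where a joint would pass 70% of its speed; a pose out of reach is approached as far as the arm can. A call with a gripper value outside its range is refused whole. The fingers move at their own pace and stop on an object; "grip_force" is the grip in N (left out, the last holds). Time passes only in rows, so rows that do not move let the fingers close. It gives the time, the measured TCP pose, the force, the opening and the grip force at its end, in the units of the state.
- manip.get_obs(): the state, without advancing time (a new reading comes with each control period).
- manip.get_image(name): name is "scene" or "side" or "wrist"; returns the picture (384x512x3 uint8, blue, green, red); there is no depth.
- manip.camera_params(name): a dict with "fx", "fy", "cx", "cy" (pixels), "xyz" and "attitude" of the camera in the world; the wrist camera has in their place "T_tool_cam" (4x4, takes a point from camera to tool coordinates, whose origin is the TCP and whose axes are the flange's). Camera axes: x right, y up, looking along -z (the intrinsics and any distortion apply to the point x, -y, -z); pixel columns grow to the right and rows downward; lengths in m; the calibration is good to about 2 mm. A picture is of the moment at which its call begins: read the wrist's pose just before it. camera_params takes no time and is no camera call.
- manip.sign_off(): hands the job in; it is judged then, once.
The state is a dict: "t": time; "q": joint angles; "joint_velocities": joint speeds; "tau": joint torques, N m; "tcp_pos": TCP position; "eef_rot": TCP orientation; "ft_force": force on the tool from outside, world axes, zero at the start; "wrist_torque": the same for the moment, N m; "opening": opening from 0.0 (shut) to 1.0 (fully open); "grasp_force": force on a finger pad.
Only numpy, scipy, OpenCV 4.12 (cv2) and the standard library are available. Lean on these libraries where they do the work, as an engineer would, in place of code of your own. Each camera call takes 0.05 s, during which the arm holds its last target. There are 200 camera calls.

## Working session

There is one attempt and no reset: what is moved stays moved. The work goes in short steps, Python scripts to look and compute and a tool call to move; the robot and the scene stay as the last step left them, time stands still between calls to the robot, and variables do not carry over. Pictures are saved under pics/ and viewed, at most 10 in all, crops included, and the job is handed in when it is done.

Besides the shell and the picture viewer there is one more tool, called after "Call:" by a JSON object that holds its "name" and its "arguments". arm_command: Moves the arm, as the interface text tells. Its arguments: {"type":"object","properties":{"rows":{"type":"string"},"grip_force":{"type":"number"}},"required":["rows"]}

```bash
mkdir -p pics; ls; python3 - <<'E'
from cell import manip
import cv2,numpy as np
np.set_printoptions(precision=4,suppress=True)
o=manip.get_obs();print(o)
for n in("scene","side","wrist"):
    print(n,manip.camera_params(n))
    cv2.imwrite(f"pics/{n}0.png",manip.get_image(n))
a=cv2.imread("pics/scene0.png");b=cv2.imread("pics/side0.png")
E
```

```text
pics
{'t': 0.0, 'q': array([-1.3507,  0.309 ,  1.6352,  0.    ,  1.1997, -0.0697]), 'joint_velocities': array([ 0.0003, -0.0014, -0.001 ,  0.0005,  0.0012,  0.0003]), 'tau': array([ -0.0006, -41.5259, -27.6664,  -0.0003,   0.0102,  -0.    ]), 'tcp_pos': array([ 0.1784, -0.5982,  0.2301]), 'eef_rot': array([ 0.9895,  0.1444, -0.0001, -0.0011]), 'ft_force': array([-0.4453, -0.8186, -0.5001]), 'wrist_torque': array([ 0.0349, -0.0271, -0.0316]), 'grasp_force': 0.0, 'opening': 0.9986740828765654}
scene {'fx': 455.50427355492286, 'fy': 455.50427355492286, 'cx': 255.2929939310358, 'cy': 195.2695420575869, 'xyz': array([0.2276, 0.2234, 0.7407]), 'attitude': array([-0.099 ,  0.3678,  0.8901, -0.2504])}
side {'fx': 425.87845769623755, 'fy': 425.87845769623755, 'cx': 262.7432646649953, 'cy': 192.96950981519888, 'xyz': array([ 0.5131, -1.0109,  0.5731]), 'attitude': array([ 0.4598, -0.0189, -0.0596,  0.8858])}
wrist {'fx': 313.8049641065855, 'fy': 313.8049641065855, 'cx': 258.96615059033496, 'cy': 193.27955381442447, 'T_tool_cam': array([[ 0.0007,  0.9651,  0.2619,  0.0667],
       [ 1.    , -0.0006, -0.0007,  0.0004],
       [-0.0005,  0.2619, -0.9651, -0.1435],
       [ 0.    ,  0.    ,  0.    ,  1.    ]])}
```

View pics/scene0.png

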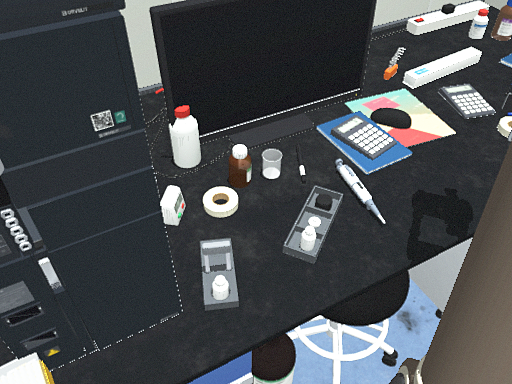

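View pics/side0.png

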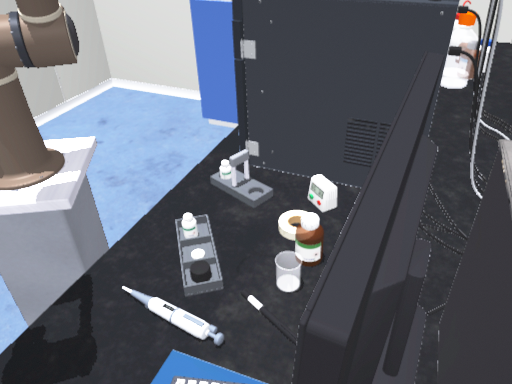

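The scene view shows the bottle in the bin's nearest compartment (308,238). The carrier is at (219,272), with the spare in its near well (220,288) and the empty well on the far side. The side view has the bottle at (189,226), the spare at (226,172) and the empty well at (256,191).

```bash
cat > h.py <<'E'
import cv2,numpy as np
from scipy.spatial.transform import Rotation as R
from cell import manip
np.set_printoptions(precision=4,suppress=True)
def cam(n,o=None):
    p=manip.camera_params(n)
    if n=="wrist":
        T=np.eye(4);T[:3,:3]=R.from_quat(o["eef_rot"]).as_matrix();T[:3,3]=o["tcp_pos"];T=T@np.array(p["T_tool_cam"])
    else:
        T=np.eye(4);T[:3,:3]=R.from_quat(p["attitude"]).as_matrix();T[:3,3]=p["xyz"]
    return p,T
def ray(c,uv):
    p,T=c;d=T[:3,:3]@np.array([(uv[0]-p["cx"])/p["fx"],-(uv[1]-p["cy"])/p["fy"],-1]);return T[:3,3],d/np.linalg.norm(d)
def plane(c,uv,z):
    o,d=ray(c,uv);return o+d*(z-o[2])/d[2]
def tri(c1,a,c2,b):
    o1,d1=ray(c1,a);o2,d2=ray(c2,b)
    s=np.linalg.lstsq(np.c_[d1,-d2],o2-o1,rcond=None)[0]
    x,y=o1+s[0]*d1,o2+s[1]*d2;return (x+y)/2,np.linalg.norm(x-y)
def proj(c,P):
    p,T=c;q=T[:3,:3].T@(np.array(P)-T[:3,3]);return np.array([p["cx"]-p["fx"]*q[0]/q[2],p["cy"]+p["fy"]*q[1]/q[2]])
E
python3 - <<'E'
from h import *
a=cv2.imread("pics/scene0.png")[170:320,150:350];b=cv2.imread("pics/side0.png")[145:295,160:360]
cv2.imwrite("pics/c0.png",np.vstack([cv2.resize(x,None,fx=4,fy=4,interpolation=cv2.INTER_CUBIC)[:, :] for x in(a,)]))
cv2.imwrite("pics/c1.png",cv2.resize(b,None,fx=4,fy=4,interpolation=cv2.INTER_CUBIC))
s=cam("scene");d=cam("side")
print(tri(s,(311,223),d,(188,215)),tri(s,(220,280),d,(226,164)))
E
```

```text
(array([ 0.4379, -0.3452,  0.0641]), np.float64(0.0008934616719450037)) (array([ 0.5209, -0.1469,  0.0523]), np.float64(0.0019429381523820956))
```

View pics/c0.png

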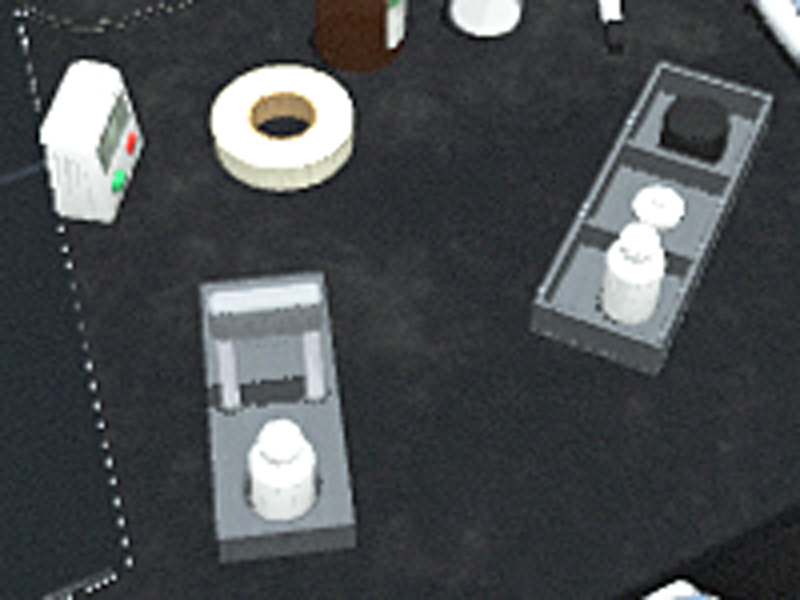

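View pics/c1.png

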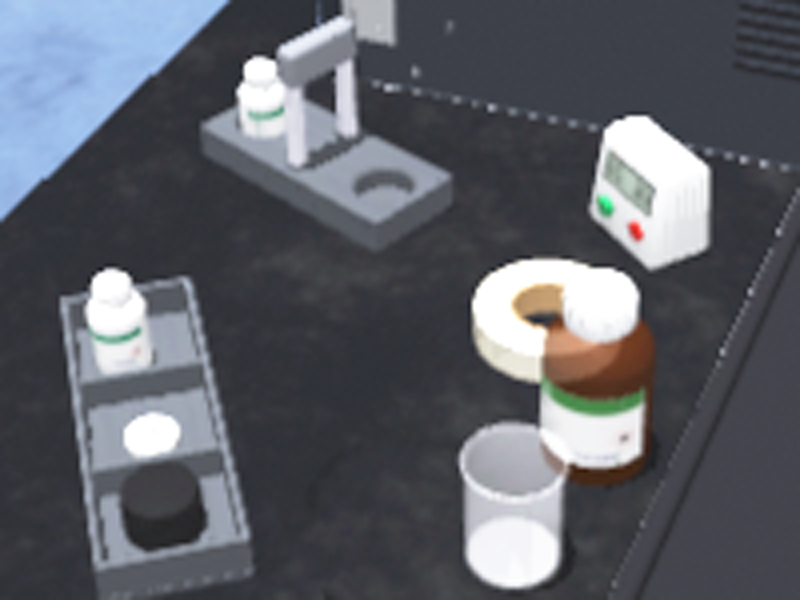

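```bash
python3 - <<'E'
from h import *
s=cam("scene");d=cam("side")
S=lambda u,v,z:plane(s,(150+u/4,170+v/4),z);D=lambda u,v,z:plane(d,(160+u/4,145+v/4),z)
print("bottle",S(640,230,.056),D(112,276,.056)); print("base",S(632,310,.004),D(125,362,.004))
print("bin D",*[D(u,v,.024) for u,v in((62,298),(190,280),(250,545),(100,568))]);
print("bin S",*[S(u,v,.024) for u,v in((660,63),(773,97),(535,305),(665,345))])
print("spare",S(280,427,.058),D(262,63,.058))
print("car D",*[D(u,v,.020) for u,v in((203,127),(378,225),(452,185))],"well",D(384,183,.020))
print("car S",*[S(u,v,.020) for u,v in((219,540),(355,522))])
print("bar S",*[S(u,v,.098) for u,v in((202,285),(325,272),(325,292),(208,310))])
print("bar D",*[D(u,v,.098) for u,v in((283,48),(345,17),(355,27),(292,57))])
E
```

```text
bottle [ 0.4364 -0.3404  0.056 ] [ 0.4371 -0.3312  0.056 ]
base [ 0.4316 -0.3325  0.004 ] [ 0.4374 -0.336   0.004 ]
bin D [ 0.407  -0.3039  0.024 ] [ 0.473  -0.2987  0.024 ] [ 0.4956 -0.4898  0.024 ] [ 0.4312 -0.4938  0.024 ]
bin S [ 0.4921 -0.4847  0.024 ] [ 0.4265 -0.4932  0.024 ] [ 0.4688 -0.2949  0.024 ] [ 0.4026 -0.3065  0.024 ]
spare [ 0.5214 -0.1496  0.058 ] [ 0.5214 -0.1407  0.058 ]
car D [ 0.4831 -0.1456  0.02  ] [ 0.5761 -0.2599  0.02  ] [ 0.6216 -0.2283  0.02  ] well [ 0.5838 -0.2204  0.02  ]
car S [ 0.5268 -0.1058  0.02  ] [ 0.4797 -0.1455  0.02  ]
bar S [ 0.5774 -0.1727  0.098 ] [ 0.5344 -0.2081  0.098 ] [ 0.528  -0.1984  0.098 ] [ 0.5667 -0.1625  0.098 ]
bar D [ 0.533 -0.194  0.098] [ 0.5701 -0.1649  0.098 ] [ 0.5746 -0.1772  0.098 ] [ 0.5373 -0.2045  0.098 ]
```

Call:
{"name": "arm_command", "arguments": {"rows": "46 -25 11 0 0 0 1;46 -25 11 0 0 0 1;46 -25 11 0 0 0 1;46 -25 11 0 0 0 1;46 -25 11 0 0 0 1;46 -25 11 0 0 0 1;47 -26 11 0 0 0 1;0 0 0 0 0 0.167 1;0 0 0 0 0 0.167 1;0 0 0 0 0 0.167 1"}}

```text
t: 1.4
tcp_pos: [0.4378, -0.3374, 0.1539]
eef_rot: [0.994, -0.108, -0.0, -0.0]
ft_force: [-0.4, 0.3, 0.4]
opening: 0.999
grasp_force: 0.0
```

Call:
{"name": "arm_command", "arguments": {"rows": "0 0 0 0 0 0.167 1;0 0 0 0 0 0.167 1;0 0 0 0 0 0.167 1;0 0 0 0 0 0.169 1;0 0 0 0 0 0 1;0 0 0 0 0 0 1"}}

```text
t: 2.15
tcp_pos: [0.4377, -0.3379, 0.1541]
eef_rot: [0.905, -0.425, -0.0, -0.0]
ft_force: [-0.4, -0.1, 0.8]
opening: 0.998
grasp_force: 0.0
```

```bash
python3 - <<'E'
from h import *
o=manip.get_obs();im=manip.get_image("wrist");cv2.imwrite("pics/w1.png",im)
c=cam("wrist",o);print(o["t"],o["tcp_pos"],R.from_quat(o["eef_rot"]).as_matrix(),o["q"])
print("pred",proj(c,(.437,-.336,.056)),proj(c,(.437,-.336,.004)),proj(c,o["tcp_pos"]))
E
```

```text
2.15 [ 0.4377 -0.3379  0.1541] [[ 0.6381 -0.77   -0.0003]
 [-0.77   -0.6381  0.0002]
 [-0.0003  0.0001 -1.    ]] [-0.7362  0.2589  1.8675 -0.      1.0155  1.7134]
pred [258.3485 197.1478] [258.483  182.2988] [259.2129 247.5962]
```

View pics/w1.png

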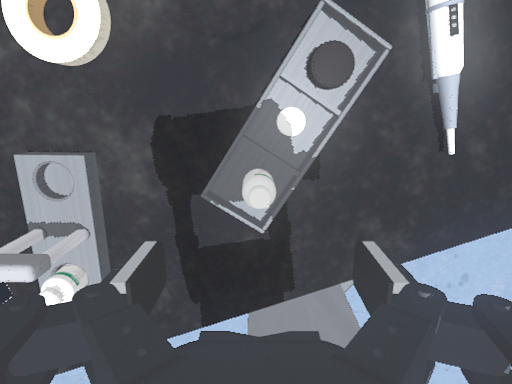

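The wrist view shows the cap top at about (259,198), 1 px from the prediction. The empty well's rim is centred at about (54,180). I'll refine both positions by mask.

```bash
python3 - <<'E'
from h import *
o=manip.get_obs();c=cam("wrist",o);im=cv2.imread("pics/w1.png")
M=R.from_quat(o["eef_rot"]).as_matrix()
m=im[165:215,235:285].min(2)>225
print("cap-ish",np.argwhere(m).mean(0)[::-1]+[235,165],m.sum())
for n,uv,z in(("cap",(259.5,198),.056),("bottom",(259,178),.004),("well",(54,180),.02)):
    P=plane(c,uv,z);print(n,P,"tool",M.T@(P-o["tcp_pos"])*1000)
k=[plane(c,uv,.02) for uv in((14,156),(85,153))];print(k)
E
```

```text
cap-ish [267.5 206. ] 2
cap [ 0.4359 -0.3361  0.056 ] tool [-2.5927  0.2435 98.1644]
bottom [ 0.4394 -0.3396  0.004 ] tool [  2.3586  -0.1889 150.1633]
well [ 0.5835 -0.2222  0.02  ] tool [   3.8638 -186.0529  134.1589]
[array([ 0.6219, -0.2187,  0.02  ]), array([ 0.5747, -0.2613,  0.02  ])]
```

Call:
{"name": "arm_command", "arguments": {"rows": "4 0 30 0 0 0 1;0 0 30 0 0 0 1;0 0 30 0 0 0 0.8;0 0 25 0 0 0 0.7;0 0 14 0 0 0 0.65;0 0 0 0 0 0 0.5;0 0 0 0 0 0 0.3;0 0 0 0 0 0 0.2;0 0 0 0 0 0 0;0 0 0 0 0 0 0", "grip_force": 35}}

```text
t: 3.45
tcp_pos: [0.441, -0.3417, 0.0263]
eef_rot: [0.905, -0.426, 0.001, 0.0]
ft_force: [-0.3, -0.3, 4.3]
opening: 0.319
grasp_force: 34.8
```

Call:
{"name": "arm_command", "arguments": {"rows": "0 0 0 0 0 0 0;0 0 0 0 0 0 0;0 0 0 0 0 0 0"}}

```text
t: 3.82
tcp_pos: [0.441, -0.3417, 0.0262]
eef_rot: [0.905, -0.426, 0.001, 0.0]
ft_force: [-0.5, 0.2, 5.9]
opening: 0.32
grasp_force: 35.0
```

Call:
{"name": "arm_command", "arguments": {"rows": "0 0 -10 0 0 0 0;0 0 -20 0 0 0 0;0 0 -30 0 0 0 0;0 0 -30 0 0 0 0;0 0 -30 0 0 0 0;0 0 0 0 0 0 0;0 0 0 0 0 0 0"}}

```text
t: 4.7
tcp_pos: [0.4399, -0.3407, 0.1451]
eef_rot: [0.905, -0.426, -0.0, -0.0]
ft_force: [0.8, 0.5, -0.4]
opening: 0.316
grasp_force: 34.6
```

```bash
python3 - <<'E'
from h import *
o=manip.get_obs();im=manip.get_image("wrist");print(o["t"],o["tcp_pos"],o["ft_force"],o["opening"])
s=manip.get_image("side")
cv2.imwrite("pics/w2full.png",im)
c=cam("side");u,v=proj(c,o["tcp_pos"]).astype(int);print(u,v)
a=cv2.resize(s[v-50:v+60,u-70:u+70],(560,440),interpolation=cv2.INTER_CUBIC)
b=cv2.resize(im[120:384,100:420],(240,198));out=np.zeros((440,800,3),np.uint8);out[:,:560]=a;out[:198,560:]=b
cv2.imwrite("pics/w2.png",out)
E
```

```text
4.7 [ 0.4399 -0.3407  0.1451] [ 0.7861  0.4688 -0.4078] 0.31603325195793175
183 178
```

View pics/w2.png

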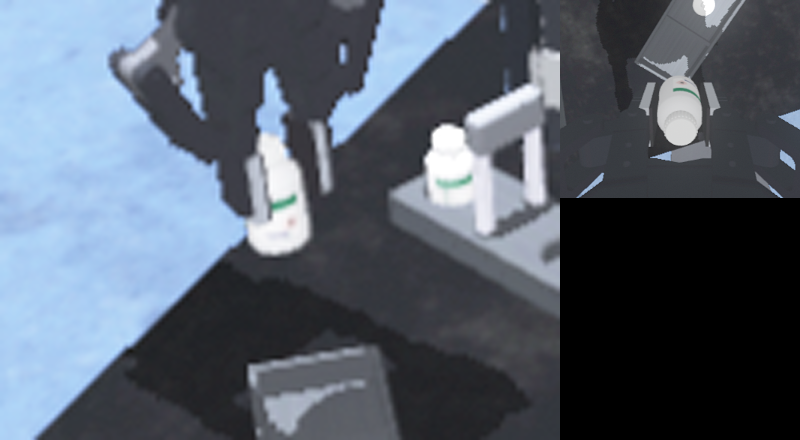

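The bottle is held upright in the pads, with its base clear of the bin. Next I'll check its tilt and offset from the wrist picture, and measure the well from several views.

```bash
python3 - <<'E'
from h import *
o=manip.get_obs();c=cam("wrist",o);im=cv2.imread("pics/w2full.png")
M=R.from_quat(o["eef_rot"]).as_matrix()
g=im[200:330,215:305]
cv2.imwrite("pics/w3.png",np.hstack([cv2.resize(g,None,fx=4,fy=4,interpolation=cv2.INTER_CUBIC), cv2.resize(im[140:270,0:90],None,fx=4,fy=4,interpolation=cv2.INTER_CUBIC)]))
t=np.linspace(0,2*np.pi,60)
def ring(x,r,h):
    P=[o["tcp_pos"]+M@np.array([x+r*np.cos(a),r*np.sin(a),h]) for a in t];q=np.array([proj(c,p) for p in P]);return q.min(0),q.max(0)
for x in(-.004,0):
    print(x,"base",ring(x,.0145,.022),"cap",ring(x,.008,-.030))
print(ring(-.004,.0145,-.012))
E
```

```text
-0.004 base (array([233.7016, 213.2432]), array([284.7046, 260.6177])) cap (array([239.6283, 270.4866]), array([278.7985, 305.2   ]))
0 base (array([233.5574, 206.3785]), array([284.8618, 254.3152])) cap (array([239.4759, 261.4384]), array([278.9692, 296.727 ]))
(array([227.9591, 237.6024]), array([290.4611, 294.1531]))
```

View pics/w3.png

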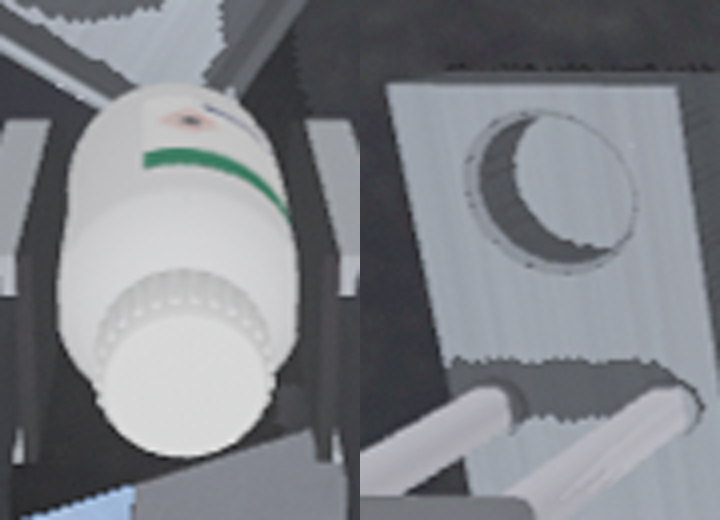

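The bottle is upright, about 8 mm toward tool −x from the TCP. The well's rim is centred near (47.8,187.5).

```bash
python3 - <<'E'
from h import *
o=manip.get_obs();c=cam("wrist",o);M=R.from_quat(o["eef_rot"]).as_matrix()
f=lambda u,v:((u-360)/4,140+v/4)
W=plane(c,f(551,190),.02);a=plane(c,f(387,85),.02);b=plane(c,f(678,87),.02);e=plane(c,f(445,370),.02)
ang=lambda p,q:np.degrees(np.arctan2(*(q-p)[1::-1]))
print(W,a,b,e,np.linalg.norm(b-a),"y-edge",ang(b,a),"x-edge",ang(e,a),"toolx",np.degrees(np.arctan2(M[1,0],M[0,0])))
B=o["tcp_pos"]+M@np.array([-.008,.0005,0]);print("shift tool",M.T@(W-B)*1000)
E
```

```text
[ 0.5821 -0.2213  0.02  ] [ 0.6209 -0.2195  0.02  ] [ 0.5725 -0.2589  0.02  ] [ 0.5796 -0.1683  0.02  ] 0.06244457804990407 y-edge 39.155525953920524 x-edge -51.080032196838964 toolx -50.49006027007373
shift tool [   7.4425 -186.3018  123.8621]
```

Call:
{"name": "arm_command", "arguments": {"rows": "1 -30 0 0 0 0 0;2 -40 0 0 0 0 0;2 -40 0 0 0 0 0;2 -40 0 0 0 0 0;0 -36 0 0 0 0 0;0 0 30 0 0 0 0;0 0 30 0 0 0 0;0 0 15 0 0 0 0;0 0 0 0 0 0 0;0 0 0 0 0 0 0"}}

```text
t: 6.05
tcp_pos: [0.589, -0.2287, 0.0711]
eef_rot: [0.904, -0.427, 0.001, -0.0]
ft_force: [-0.1, 0.5, -0.6]
opening: 0.322
grasp_force: 34.7
```

```bash
python3 - <<'E'
from h import *
o=manip.get_obs();im=manip.get_image("wrist");cv2.imwrite("pics/w4full.png",im)
c=cam("wrist",o);M=R.from_quat(o["eef_rot"]).as_matrix();print(o["t"],o["tcp_pos"])
W=np.array([.5821,-.2213,.02]);print("remaining",M.T@(W-o["tcp_pos"]-M@np.array([-.008,.0005,0]))*1000, proj(c,W))
cv2.imwrite("pics/w4.png",cv2.resize(im[130:330,160:360],(800,800))[:600])
E
```

```text
6.05 [ 0.589  -0.2287  0.0711]
remaining [-2.1423  0.1741 51.0816] [260.2115 228.6021]
```

View pics/w4.png

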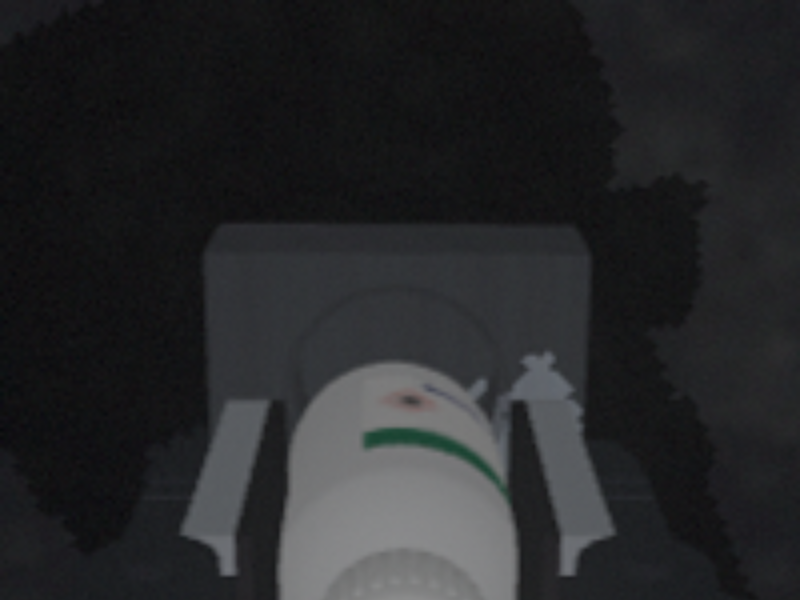

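The well's rim is visible ahead of the bottle, with its far edge at about (259,201.8), columns spanning 233–285, and the block's far edge at row 193.

```bash
python3 - <<'E'
from h import *
o=manip.get_obs();c=cam("wrist",o);M=R.from_quat(o["eef_rot"]).as_matrix()
t=lambda u,v,z:M.T@(plane(c,(160+u/4,130+v/4),z)-o["tcp_pos"])*1000
print("rim far",t(396,287,.02),"block edge",t(398,253,.02),"L",t(207,270,.02),"R",t(590,270,.02))
im=cv2.imread("pics/w4full.png")
print("base far edge of bottle", t(397,362,o["tcp_pos"][2]-.022))
E
```

```text
rim far [ 8.2684 -0.1427 51.6198] block edge [13.9806  0.1751 51.6323] L [ 11.0977 -30.7022  51.6595] R [11.1727 31.2037 51.5922]
base far edge of bottle [ 6.2186  0.0148 22.0141]
```

Call:
{"name": "arm_command", "arguments": {"rows": "-1 0 15 0 0 0 0;0 0 10 0 0 0 0;0 0 6 0 0 0 0;0 0 4 0 0 0 0;0 0 2 0 0 0 0;0 0 0 0 0 0 0"}}

```text
t: 6.85
tcp_pos: [0.5878, -0.2274, 0.0333]
eef_rot: [0.905, -0.426, 0.0, -0.0]
ft_force: [0.3, 0.6, 0.1]
opening: 0.319
grasp_force: 34.7
```

Call:
{"name": "arm_command", "arguments": {"rows": "0 0 2 0 0 0 0;0 0 2 0 0 0 0;0 0 1 0 0 0 0;0 0 0 0 0 0 0;0 0 0 0 0 0 0"}}

```text
t: 7.48
tcp_pos: [0.5877, -0.2274, 0.0283]
eef_rot: [0.904, -0.426, 0.0, -0.0]
ft_force: [0.0, -0.6, 0.5]
opening: 0.316
grasp_force: 34.7
```

Call:
{"name": "arm_command", "arguments": {"rows": "0 0 1 0 0 0 0;0 0 0 0 0 0 0;0 0 0 0 0 0 0"}}

```text
t: 7.85
tcp_pos: [0.5879, -0.2275, 0.0283]
eef_rot: [0.905, -0.426, 0.0, 0.0]
ft_force: [-1.2, 0.9, 5.4]
opening: 0.314
grasp_force: 35.1
```

Call:
{"name": "arm_command", "arguments": {"rows": "0 0 0 0 0 0 0.45;0 0 0 0 0 0 0.6;0 0 0 0 0 0 0.8;0 0 -5 0 0 0 0.8;0 0 -20 0 0 0 0.8;0 0 -30 0 0 0 1;0 0 -40 0 0 0 1;0 0 -40 0 0 0 1;0 0 -30 0 0 0 1;0 0 0 0 0 0 1"}}

```text
t: 9.1
tcp_pos: [0.5904, -0.2286, 0.1977]
eef_rot: [0.905, -0.426, 0.005, -0.0]
ft_force: [0.4, 0.7, -0.1]
opening: 0.999
grasp_force: 0.0
```

Call:
{"name": "arm_command", "arguments": {"rows": "-30 0 0 0 0 0 1;-28 0 0 0 0 0 1;0 0 0 0 0 -0.174 1;0 0 0 0 0 -0.174 1;0 0 0 0 0 -0.174 1;0 0 0 0 0 -0.174 1;0 0 0 0 0 -0.174 1;0 0 0 0 0 -0.174 1;0 0 0 0 0 -0.174 1;0 0 0 0 0 -0.174 1"}}

```text
t: 10.35
tcp_pos: [0.5498, -0.1822, 0.1912]
eef_rot: [0.967, 0.255, -0.001, -0.001]
ft_force: [0.9, 0.3, -0.1]
opening: 1.0
grasp_force: 0.0
```

Call:
{"name": "arm_command", "arguments": {"rows": "0 0 0 0 0 -0.174 1;0 0 0 0 0 0 1;0 0 0 0 0 0 1"}}

```text
t: 10.72
tcp_pos: [0.5503, -0.1825, 0.1917]
eef_rot: [0.942, 0.335, -0.0, -0.0]
ft_force: [0.4, -0.4, -0.7]
opening: 1.0
grasp_force: 0.0
```

```bash
python3 - <<'E'
from h import *
o=manip.get_obs();im=manip.get_image("wrist");cv2.imwrite("pics/w5.png",im)
c=cam("wrist",o);M=R.from_quat(o["eef_rot"]).as_matrix();print(o["t"],o["tcp_pos"],"toolx",np.degrees(np.arctan2(M[1,0],M[0,0])),"tcp",proj(c,o["tcp_pos"]))
s=manip.get_image("side");out=np.zeros((600,800,3),np.uint8);out[:384,:512]=im
out[384:584,:]=0;t=cv2.resize(s[145:215,200:290],(288,224),interpolation=cv2.INTER_CUBIC);out[:224,512:]=t
cv2.imwrite("pics/w5v.png",out[:384])
E
```

```text
10.725 [ 0.5503 -0.1825  0.1917] toolx 39.092648570508025 tcp [257.6392 246.7768]
```

View pics/w5v.png

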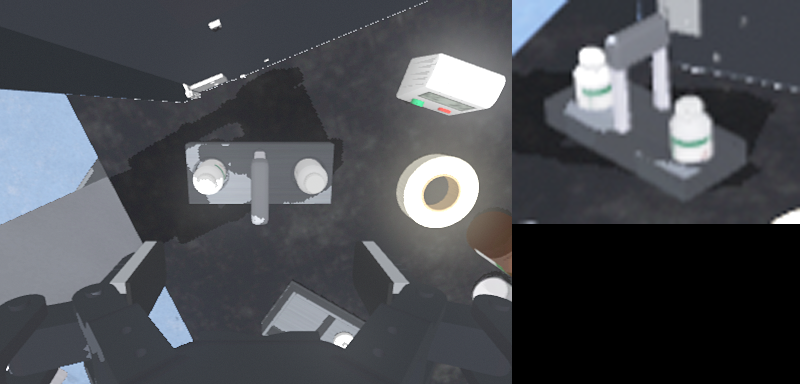

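Both bottles stand seated at the same height. The bar is at column 260, spanning rows about 155–224.

```bash
python3 - <<'E'
from h import *
o=manip.get_obs();c=cam("wrist",o);M=R.from_quat(o["eef_rot"]).as_matrix()
im=cv2.imread("pics/w5.png");g=cv2.cvtColor(im,cv2.COLOR_BGR2GRAY)
for r in(180,190,200,210,215): print(r,g[r,244:278])
print(g[200:235,260])
ax=np.array([np.cos(np.radians(-51)),np.sin(np.radians(-51)),0]);ay=np.array([-ax[1],ax[0],0])
G=np.array([.551,-.182,.098])
for s in(-.026,.026): print([proj(c,G+s*ay+k*ax) for k in(-.007,.007)])
print("tool",M.T@(G-o["tcp_pos"])*1000)
E
```

```text
180 [186 185 185 186 186 187 174 146 137 141 142 146 147 146 148 147 146 147
 146 146 145 142 140 136 120 107 106 105 105 106 106 106 107 106]
190 [184 184 184 184 184 186 172 143 135 140 144 146 146 147 147 147 147 146
 148 146 145 143 140 136 119 107 106 106 106 106 106 105 105 106]
200 [182 183 184 179 181 182 146 119 137 141 143 144 146 145 145 146 146 145
 146 146 144 143 140 136 119 106 105 105 104 105 105 105 105 105]
210 [ 60  62  60  59  60  57  65 112 139 142 142 144 145 145 146 144 145 145
 146 144 143 141 139 135 103  66  68  68  69  68  67  68  69  71]
215 [ 63  68  73  70  70  67  71 149 171 148 156 176 160 140 142 143 143 144
 144 144 143 141 139 135 103  65  69  68  71  69  69  68  69  68]
[146 146 145 145 146 145 145 145 144 145 145 144 144 144 143 143 143 140
 155 206 232 231 220 176 122  64  66  70  71  69  68  72  71  70  71]
[array([249.1364, 225.9276]), array([266.4837, 225.9788])]
[array([248.801 , 162.0679]), array([267.1359, 162.1266])]
tool [ 0.6707 -0.1138 94.0192]
```

Call:
{"name": "arm_command", "arguments": {"rows": "2 1 25 0 0 0 1;0 0 35 0 0 0 1;0 0 35 0 0 0 1;0 0 20 0 0 0 1;0 0 7 0 0 0 0.8;0 0 0 0 0 0 0.6;0 0 0 0 0 0 0.4;0 0 0 0 0 0 0.25;0 0 0 0 0 0 0.2;0 0 0 0 0 0 0.1", "grip_force": 80}}

```text
t: 12.08
tcp_pos: [0.5531, -0.1819, 0.0711]
eef_rot: [0.942, 0.336, 0.0, -0.0]
ft_force: [-2.6, 2.1, 5.0]
opening: 0.149
grasp_force: 79.3
```

Call:
{"name": "arm_command", "arguments": {"rows": "0 0 0 0 0 0 0;0 0 0 0 0 0 0;0 0 0 0 0 0 0;0 0 0 0 0 0 0"}}

```text
t: 12.58
tcp_pos: [0.5531, -0.1819, 0.0711]
eef_rot: [0.942, 0.336, 0.0, -0.0]
ft_force: [-1.6, 2.0, 6.2]
opening: 0.146
grasp_force: 79.3
```

Call:
{"name": "arm_command", "arguments": {"rows": "0 0 -3 0 0 0 0;0 0 -8 0 0 0 0;0 0 -14 0 0 0 0;0 0 -18 0 0 0 0;0 0 -20 0 0 0 0;0 0 -20 0 0 0 0;0 0 -20 0 0 0 0;0 0 -20 0 0 0 0;0 0 -16 0 0 0 0;0 0 -10 0 0 0 0"}}

```text
t: 13.82
tcp_pos: [0.5535, -0.1823, 0.2211]
eef_rot: [0.942, 0.336, 0.001, 0.001]
ft_force: [-0.1, 0.1, -4.2]
opening: 0.147
grasp_force: 78.1
```

Call:
{"name": "arm_command", "arguments": {"rows": "0 0 -5 0 0 0 0;0 0 -2 0 0 0 0;0 0 0 0 0 0 0;0 0 0 0 0 0 0;0 0 0 0 0 0 0;0 0 0 0 0 0 0;0 0 0 0 0 0 0;0 0 0 0 0 0 0"}}

```text
t: 14.82
tcp_pos: [0.553, -0.1821, 0.2263]
eef_rot: [0.942, 0.336, 0.0, 0.0]
ft_force: [0.8, -0.9, -3.6]
opening: 0.149
grasp_force: 78.1
```

```bash
python3 - <<'E'
from h import *
o=manip.get_obs();print(o["t"],o["tcp_pos"],o["ft_force"],o["wrist_torque"],o["opening"])
s=manip.get_image("side")
w=manip.get_image("scene");out=np.zeros((600,800,3),np.uint8)
out[:384,:400]=s[:,60:460];out[:384,400:]=w[:,80:480]
cv2.imwrite("pics/f.png",out[:384])
E
```

```text
14.825 [ 0.553  -0.1821  0.2263] [ 0.8403 -0.9162 -3.593 ] [-0.015  -0.0416  0.053 ] 0.14885483697256138
```

View pics/f.png

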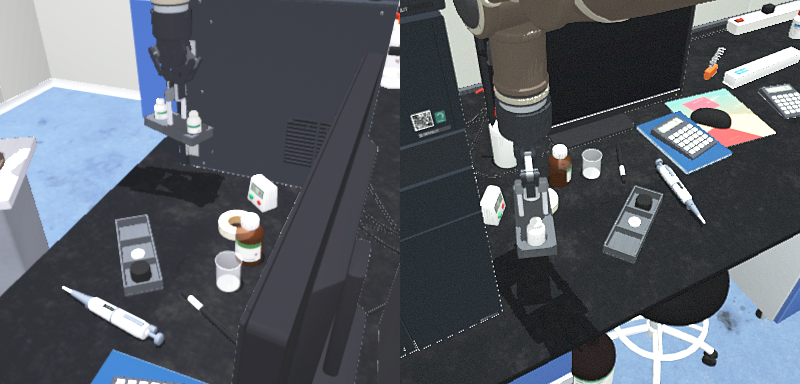

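The final views show the carrier held level about 155 mm up, with both bottles seated. The cap, filter and the other objects are where they were, and the measured wrist torque is small.

```bash
python3 -c "
from cell import manip
print(manip.sign_off())"
```

```text
the job is handed in; nothing more can be done
None
```

The bottle is seated in the carrier's empty well, and the arm is holding the carrier level by its handle, its underside about 15 cm above the worktop with both bottles in place; the job is handed in at about 15 s, but sign-off returned no verdict.

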